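# Tip the wheel nuts out of the pail into the tray

### The arm

A 7-joint arm with a two-finger parallel gripper is mounted at the origin on the work surface. World frame = base frame: x ahead of the robot, y to its left, z up, the work surface at z = 0. Lengths are in mm, angles in rad, forces in N, time in s.
With the tool pointing down it reaches from about 350 to 900 mm from the base axis. Payload 7.2 kg.
Tool frame: the origin (TCP) lies between the finger pads; the fingertips stand 11 mm ahead of it and the grasp point (between the pads) lies 8 mm behind it; z points along the fingers, y is the line along which they close (so a half turn about z gives the same grasp; the last joint's range is limited). The gripper opens to 88 mm and grips with 3 to 60 N. Pads are 20 mm wide; open, the fingers measure 115 mm over their backs; the gripper's body (75 mm by 178 mm) begins 61 mm behind the grasp point.
Start: joints at [1.275, 0.411, -0.013, 1.596, 0.006, 1.134, -0.082], TCP at [141.134, -608.859, 233.653] pointing down, gripper open.
Joint ranges: [-2.95, 2.95], [-0.29, 1.99], [-1.47, 1.44], [0.14, 2.54], [-1.03, 4.17], [0.13, 1.85], [-2.86, 2.86]. Speed limits (rad/s): [2.39, 2.39, 3.01, 3.01, 3.14, 3.14, 3.14].

### API

Orientations are given as a unit quaternion [x, y, z, w].
In Python, from bench import env, planner, get_state, imaging, finder gives the robot as it stands. Calls block until the motion is done:
- env.movep(position, orientation): joint-space move of the TCP to a pose.
- env.move_l(position, rotation=None, speed=150): straight line of the TCP; rotation=None keeps the orientation; speed is the mean speed in mm/s.
- env.goto_joints(angles): joint-space move.
- env.grip(opening, effort=None): opening from 0.0 (shut) to 1.0 (fully open); effort is the grip in N (None keeps the last); returns when the fingers have stopped.
- env.hold(seconds).
- planner.solve_ik(position, orientation): joint angles nearest the present ones, or None.
- get_state(): the state.
- imaging.capture(name): name is "side" or "top"; returns a dict with "image" (400x640x3 uint8, red, green, blue), "fovy" (degrees; the focal length in pixels is half the picture's height over the tangent of half this angle, whatever the lens; pixels are square), "cx", "cy" (the principal point, pixels), "dist" ([k1, k2, p1, p2, k3] as OpenCV has them; the pictures are not rectified), "R" (3x3) and "t" (3): a world point X has camera coordinates R X + t. Camera axes: x right, y down, z forward; pixel columns grow to the right and rows downward; lengths in mm; the calibration is good to about 2 mm. A picture is of the moment at which its call begins. There is no depth.
A pose or a line that the arm cannot do raises env.PlanningError and nothing moves.
- env.finish_job(): hands the job in; it is judged then, once.
Trained networks look in a picture, given as the dict that the camera call returned (one of the last four; its "shot" number tells which), for a name from the list of things; names that differ only in an ending like _2 or _b are one class to them, and where a whole thing is asked for, a point or a joint stands for the part that bears it (a point fixed in the world has none). Each returns a list of dicts, best first, with "p" (0 to 1); they miss things now and then, are a little off and sometimes report something else, mostly with a low value. They report only what shows in the picture. A call takes as long as a camera call.
- finder.silhouettes(picture, name): "mask" (400x640 bool, what is visible of it) and "location" ([row, column] in pixels, amid what is visible of it).
The state is a dict: "time": time; "joint_positions": joint angles; "qd": joint speeds; "tau": joint torques, N m; "tool_pos": TCP position; "eef_rot": TCP orientation; "wrist_force": force on the tool from outside, world axes, zero at the start; "wrist_torque": the same for the moment, N m; "gripper_width": opening from 0.0 (shut) to 1.0 (fully open); "grip_force": force on a finger pad.
Only numpy, scipy, OpenCV 4.12 (cv2) and the standard library are available. Lean on these libraries where they do the work, as an engineer would, in place of code of your own. Each camera call takes 0.05 s, during which the arm holds its last target. There are 200 camera calls.

### The job

Lift the small steel pail by its bail (the swinging top handle) without spilling, and stand it on the bench close by the middle of the blue tray's side that faces the pail and jar, with the red tipping pin at the pail's bottom turned away from the tray, and let go. Then take it again by the tipping pin and raise its bottom so that it tips over the tray's edge and all three wheel nuts end up in the tray; lower it again, stand the empty pail upright on the bench beside the tray and let go. Leave the other things on the bench where they are.

Things in the scene. Friction and masses are not known exactly. Their poses are not given: they have to be found in the camera images.
- pail: Round open steel pail, 150 mm high, smooth (friction about 0.3), outer diameter 90 mm at the foot and 140 mm at the mouth, wall 3 mm, floor 4 mm; about 0.3 to 0.5 kg, nuts extra. Origin: centre of the underside. z points up through the mouth, y along the bail's hinge line, -x to the tipping pin at the bottom. Hinge ears at y = +-75 mm, 138 mm up.
- pail_center (a point): On the pail's axis, 75 mm above the underside; axes as the pail's. Pinched by the pin with 10 N or less, the pail swivels in the fingers: as the pin rises it swings mouth-forward by its weight and leans on the tray's edge; hanging free it is tipped by about 105 to 120 deg. When lowering, draw the pin back from the tray, keeping the foot near the tray's edge, or the foot props on the bench and jams.
- bail: Wire bail, hinged at the two ears. Origin: middle of the hinge line, on the pail's axis, 138 mm above its underside. y along the hinge; z from there to the middle of the handle: parallel to the pail's z when upright, else leaning to the pail's +x or -x (at most 1.2 rad). Its hinge is slightly stiff (0.05 N m): it stays as it is left. Leaning to -x it hangs over the tipping pin.
- bail_grip (a point): Centre of the red round handle sleeve of the bail: 14 mm in diameter, 60 mm long along the pail's y, 85 mm from the hinge line. It can turn between the fingers.
- tip_pin: Red round cross pin fixed at the pail's bottom rim: diameter 12 mm, 28 mm long along the pail's y, domed ends, on a 10 mm wide tongue. Origin: pin centre, 80 mm from the pail's axis to its -x, 30 mm above the underside, axes as the pail's. Pinch across its ends (fingers closing along the pail's y), tool leaned back from the pail by about 35 deg: the mouth overhangs it.
- tray: Blue open tray fixed to the bench on the robot's left, 220 mm (its x) by 240 mm (its y), walls 55 mm high and 5 mm thick. Origin: centre of the underside. The side where the pail is to be stood and tipped is at its own x = -110 mm; it faces the pail and jar, roughly to world -y.
- nut1_center (a point): Centre of a loose brass-coloured hexagonal wheel nut, 25 mm across corners, 30 mm long, 50 g, smooth (friction about 0.25). Starts in the pail.
- nut2_center (a point): Centre of a loose brass-coloured hexagonal wheel nut, 25 mm across corners, 30 mm long, 50 g, smooth (friction about 0.25). Starts in the pail.
- nut3_center (a point): Centre of a loose brass-coloured hexagonal wheel nut, 25 mm across corners, 30 mm long, 50 g, smooth (friction about 0.25). Starts in the pail.
- jar_center (a point): Bystander: glass jar with metal lid, diameter 72 mm, 100 mm high; point half-way up.
- bulb_box_center (a point): Bystander: silver bulb box 70 x 110 x 55 mm; point at its centre.
- gauge_center (a point): Bystander: chrome tyre gauge 140 mm long (along its x), 24 mm thick; point at its middle.
- fuse_puller_center (a point): Bystander: black plastic fuse puller, 60 x 25 x 12 mm; centre.
- multi_tool_center (a point): Bystander: folded steel multi-tool, 100 (its x) x 34 x 18 mm; centre.
- wax_tin_center (a point): Bystander: round tin, diameter 84 mm, 45 mm high; centre.

How it is judged:
By the outcome, as a careful person would: the job done as asked, in the order asked, and still so for the second after the job is handed in, with the robot touching nothing.
It also fails if it takes over 72 s, if anything falls off the work surface, if the arm or the gripper's body presses on something with over 40 N, if the wrist force passes 120 N, or if a joint passes its speed limit or range.

## Working session

There is one attempt and no reset: what is moved stays moved. The work goes in short steps, each a Python script; the robot and the scene stay as the last script left them, time stands still between calls to the robot, and variables do not carry over. Pictures are saved under pics/ and viewed, at most 10 in all, crops included, and the job is handed in when it is done.

```bash
ls; mkdir -p pics
cat > h.py <<'E'
import numpy as np, cv2
from scipy.spatial.transform import Rotation as Rn
from scipy.optimize import least_squares
from bench import env, planner, get_state, imaging, finder
def K(p):
    f=200/np.tan(np.radians(p["fovy"])/2); return np.array([[f,0,p["cx"]],[0,f,p["cy"]],[0,0,1.]])
def proj(p,X):
    return cv2.projectPoints(np.atleast_2d(np.array(X,float)),cv2.Rodrigues(np.array(p["R"],float))[0],np.array(p["t"],float),K(p),np.array(p["dist"],float))[0][:,0]
def ray(p,uv):
    n=cv2.undistortPoints(np.array([[uv]],float),K(p),np.array(p["dist"],float))[0,0]
    R=np.array(p["R"]);return -R.T@np.array(p["t"]), R.T@np.array([n[0],n[1],1.])
def onz(p,uv,z):
    c,d=ray(p,uv); return c+d*(z-c[2])/d[2]
def tri(ps,uvs):
    A=np.zeros((3,3));b=np.zeros(3)
    for p,uv in zip(ps,uvs):
        c,d=ray(p,uv);d/=np.linalg.norm(d);M=np.eye(3)-np.outer(d,d);A+=M;b+=M@c
    return np.linalg.solve(A,b)
def save(p,n): cv2.imwrite("pics/"+n,p["image"][:,:,::-1])
def down(yaw,lean=0):
    pass
def st():
    s=get_state();print("t%.2f"%s["time"],np.round(s["tool_pos"],1),np.round(s["eef_rot"],3),"w%.2f gf%.1f"%(s["gripper_width"],s["grip_force"]),"F",np.round(s["wrist_force"],1));return s
E
python3 - <<'E'
from h import *
s,t=imaging.capture("side"),imaging.capture("top")
save(s,"s0.png");save(t,"t0.png")
for n in ["pail","bail","bail_grip","tip_pin","tray","jar_center"]:
    for nm,p in(("s",s),("t",t)):
        r=finder.silhouettes(p,n)
        print(n,nm,[(round(x["p"],2),np.round(x["location"][::-1]),int(x["mask"].sum())) for x in r[:2]])
for p in(s,t): print(-np.array(p["R"]).T@p["t"],p["fovy"])
st()
E
```

```text
pics
pail s [(0.73, array([313., 189.]), 3129)]
pail t [(0.87, array([378., 202.]), 2251), (0.53, array([454., 232.]), 967)]
bail s [(0.77, array([318., 151.]), 213)]
bail t [(0.77, array([378., 202.]), 142), (0.38, array([352., 152.]), 240)]
bail_grip s [(0.53, array([317., 154.]), 273)]
bail_grip t [(0.64, array([373., 197.]), 187), (0.57, array([203., 224.]), 6454)]
tip_pin s []
tip_pin t []
tray s [(0.89, array([346., 361.]), 10805), (0.74, array([313., 152.]), 212)]
tray t [(0.62, array([204., 226.]), 6350)]
jar_center s [(0.93, array([376., 196.]), 922)]
jar_center t [(0.86, array([386., 261.]), 514)]
[576.63941308 710.09230634 744.116714  ] 50.82235073238557
[ 473.56193424  -84.55747191 1265.79726909] 50.937223277423996
t0.70 [ 141.1 -608.9  233.7] [0.994 0.114 0.    0.   ] w1.00 gf0.0 F [-0.1  0.6  0.2]
```

View pics/s0.png

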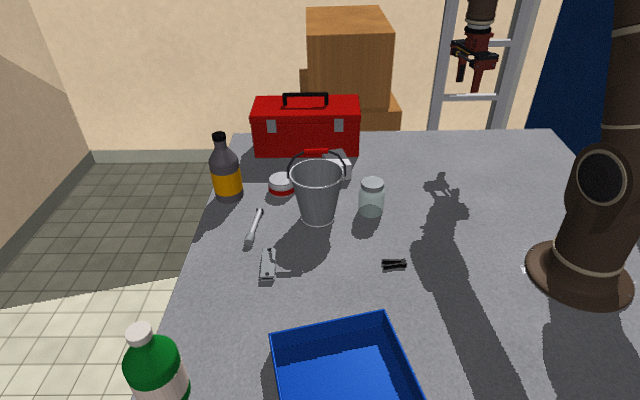

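View pics/t0.png

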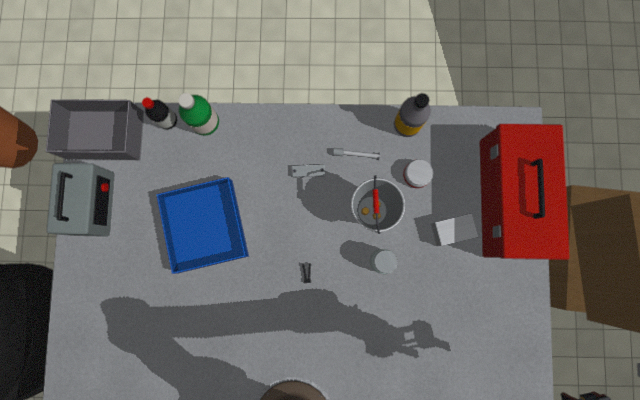

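The side view shows the pail at (317,190) with no pin on the tray side. The bail is nearly upright, its sleeve at (316,153). The top view shows the mouth at (378,206), the red sleeve at (376,200) and the tray at (203,225). The pin is hidden on the far side, so I'll fit models next.

```bash
cat >> h.py <<'E'
from scipy.optimize import minimize
A=np.linspace(0,2*np.pi,48,endpoint=False); C=np.c_[np.cos(A),np.sin(A)]
def pailpts(x,y): return np.vstack([np.c_[45*C+[x,y],0*A],np.c_[70*C+[x,y],0*A+150]])
def traypts(x,y,a):
    R=np.array([[np.cos(a),-np.sin(a)],[np.sin(a),np.cos(a)]])
    q=np.array([[-110,-120],[110,-120],[110,120],[-110,120]])@R.T+[x,y]
    return np.vstack([np.c_[q,[0]*4],np.c_[q,[55]*4]])
def hullmask(p,pts):
    S=4;m=np.zeros((400*S,640*S),np.uint8);h=cv2.convexHull((proj(p,pts)*S).astype(np.int32));cv2.fillConvexPoly(m,h,1)
    return cv2.resize(m.astype(np.float32),(640,400),interpolation=cv2.INTER_AREA)
def fit(fn,x0,ms,steps):
    def c(v):
        return sum(1-np.minimum(h,m).sum()/np.maximum(h,m).sum() for p,m in ms for h in [hullmask(p,fn(*v))])
    x0=np.array(x0,float);sim=np.vstack([x0]+[x0+np.eye(len(x0))[i]*steps[i] for i in range(len(x0))])
    r=minimize(c,x0,method="Nelder-Mead",options=dict(initial_simplex=sim,xatol=.05,fatol=1e-4,maxiter=120));return r.x,r.fun
def red(p,box):
    x0,x1,y0,y1=box;im=p["image"].astype(int);m=(im[...,0]>90)&(im[...,0]>2*im[...,1])&(im[...,0]>2*im[...,2])
    o=np.zeros_like(m);o[y0:y1,x0:x1]=m[y0:y1,x0:x1];v,u=np.nonzero(o);return np.c_[u,v]
E
python3 - <<'E'
from h import *
s,t=imaging.capture("side"),imaging.capture("top")
def fillhull(m):
    o=np.zeros((400,640),np.uint8);c=max(cv2.findContours(m.astype(np.uint8),0,2)[0],key=cv2.contourArea);cv2.fillConvexPoly(o,cv2.convexHull(c),1);return o
pm=[(p,fillhull(finder.silhouettes(p,"pail")[0]["mask"])) for p in(s,t)]
x0=onz(t,(378,206),150)[:2]
for q in (pm,pm[:1],pm[1:]): print("pail",fit(pailpts,x0,q,[10,10]))
def blue(p):
    im=p["image"].astype(int);m=(im[...,2]>70)&(im[...,2]>1.8*im[...,0])
    m[:300]&=p is t
    if p is t: m[:,:140]=0;m[:,260:]=0
    else: m[:,440:]=0
    return fillhull(m)
x0=onz(t,(203,225),20)[:2]
for q in ([(s,blue(s)),(t,blue(t))],[(t,blue(t))]): print("tray",fit(traypts,[*x0,np.pi/2+.15],q,[10,10,.1]))
rt=red(t,(340,410,175,240));rs=red(s,(290,345,130,175))
print(len(rt),rt.mean(0),rt.min(0),rt.max(0),len(rs),rs.mean(0),rs.min(0),rs.max(0))
g=tri([t,s],[rt.mean(0),rs.mean(0)]);print("grip",g)
for z in(150,223):
  w=np.array([onz(t,u,z)[:2] for u in rt]);e,V=np.linalg.eigh(np.cov(w.T));print(w.mean(0),V[:,1],np.sqrt(e*12))
cr=lambda p,b:cv2.resize(p["image"][b[2]:b[3],b[0]:b[1],::-1],None,fx=5,fy=5,interpolation=2)
cv2.imwrite("pics/c1.png",np.hstack([cr(s,(280,358,140,235)),cr(t,(340,420,160,255))]))
for n in ["jar_center","bulb_box_center","gauge_center","fuse_puller_center","multi_tool_center","wax_tin_center"]:
    r=finder.silhouettes(t,n)
    if r: print(n,r[0]["p"],onz(t,r[0]["location"][::-1],25).round())
E
```

```text
pail (array([ 610.69963663, -222.4772405 ]), np.float64(0.31751102209091187))
pail (array([ 613.53943019, -221.491481  ]), np.float64(0.2294197678565979))
pail (array([ 611.37259765, -221.92467773]), np.float64(0.08763670921325684))
tray (array([555.86565272, 282.58023027,   1.82339887]), np.float64(0.021778225898742676))
tray (array([555.18709924, 282.67303909,   1.82577645]), np.float64(0.01265329122543335))
120 [375.66666667 200.58333333] [373 189] [378 212] 1273 [315.13982718 141.63550668] [290 130] [344 157]
grip [ 610.89184807 -203.98917591  250.69011435]
[ 622.71135307 -215.74218909] [-0.9983945  -0.05664291] [13.40718891 64.1923091 ]
[ 612.95339087 -207.15955081] [-0.9983945  -0.05664291] [12.53003602 59.9925869 ]
jar_center 0.4 [728. -34.  25.]
bulb_box_center 0.81 [ 555. -456.   25.]
gauge_center 0.54 [ 784. -165.   25.]
fuse_puller_center 0.39 [404. -26.  25.]
multi_tool_center 0.65 [729. -30.  25.]
wax_tin_center 0.7 [ 718. -354.   25.]
```

View pics/c1.png

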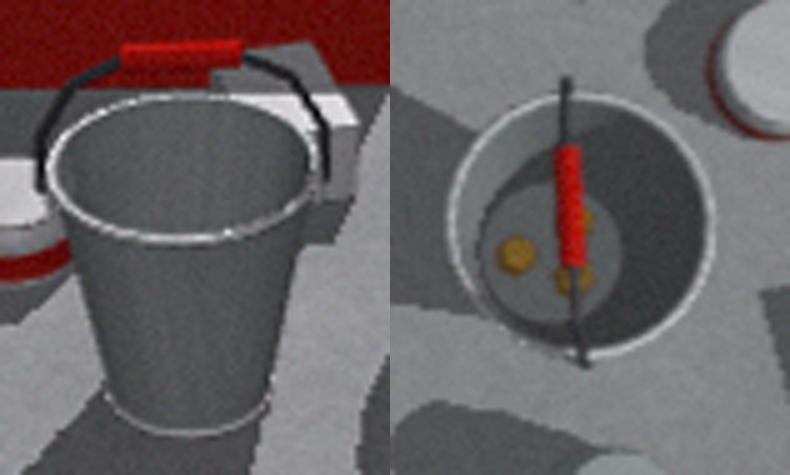

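Crops: the bail is close to upright. In the top picture the ears are at (375,176.6) and (379.2,232.4), and the mouth centre is at (378.4,204.9). In the side picture the sleeve is at (316,150.8). Three nuts are in the pail.

Run:
```python
from h import *
s,t=imaging.capture("side"),imaging.capture("top")
print("mouth",onz(t,(378.4,204.9),150), "side", onz(s,(280+183/5,140+167/5),150))
e1,e2=onz(t,(375,176.6),138),onz(t,(379.2,232.4),138);print("ears",e1,e2,(e1+e2)/2,np.linalg.norm(e1-e2),np.degrees(np.arctan2(*(e1-e2)[1::-1])))
print("grip",tri([t,s],[(375.9,200.8),(316.2,150.8)]))
print("foot side",onz(s,(280+187/5,140+(436)/5),0))
print("nuts",[onz(t,u,10).round() for u in((365,210.5),(376,204),(377,215))])
print(traypts(555.5,282.6,1.8245)[:4].round())
jar=finder.silhouettes(t,"jar_center");print([(j["p"],onz(t,j["location"][::-1],90).round()) for j in jar])
sm=finder.silhouettes(s,"fuse_puller_center");print([(j["p"],onz(s,j["location"][::-1],6).round()) for j in sm])
print("fp",onz(t,(306,272),6),"jar",onz(t,(386,261),95),onz(s,(371,213),0))
# reach tests: tool down with y along pail x at grip
for a in (90,-90,97,-83):
    q=(Rn.from_euler('z',a,degrees=True)*Rn.from_euler('x',180,degrees=True)).as_quat()
    print(a,[np.round(planner.solve_ik(P,q),2) if planner.solve_ik(P,q) is not None else None for P in ([613,-207,222],[610,82,222],[610,82,350])])
```

```text
mouth [ 611.18158718 -223.05566587  150.        ] side [ 611.98511176 -218.53847578  150.        ]
ears [ 690.02609686 -215.14454322  138.        ] [ 538.54728146 -226.89099829  138.        ] [ 614.28668916 -221.01777076  138.        ] 151.93357338836785 4.434139027497473
grip [ 611.53978208 -207.63765101  223.52580122]
foot side [ 612.98337316 -179.10899133    0.        ]
nuts [array([ 611., -200.,   10.]), array([ 631., -233.,   10.]), array([ 598., -236.,   10.])]
[[699. 206.   0.]
 [644. 419.   0.]
 [412. 359.   0.]
 [467. 146.   0.]]
[(0.98, array([ 458., -240.,   90.])), (0.16, array([ 614., -228.,   90.]))]
[(0.73, array([426., -33.,   6.]))]
fp [424.44822118 -27.20193501   6.        ] jar [ 462.51789067 -251.26125393   95.        ] [ 460.87486411 -240.51424632    0.        ]
90 [array([ 0.65,  0.53, -0.58,  1.52,  0.3 ,  1.18,  0.01]), array([ 0.37,  0.54, -0.85,  1.59,  0.43,  1.2 , -0.57]), array([ 0.4 ,  0.46, -0.91,  1.41,  0.37,  1.45, -0.51])]
-90 [array([-0.48,  0.77,  1.25,  1.6 , -0.75,  1.33, -2.26]), array([ 0.56,  0.72, -1.24,  1.58,  0.7 ,  1.34,  2.37]), array([ 0.54,  0.6 , -1.23,  1.4 ,  0.56,  1.53,  2.49])]
97 [array([ 0.66,  0.53, -0.61,  1.52,  0.32,  1.19,  0.12]), array([ 0.38,  0.55, -0.86,  1.59,  0.43,  1.2 , -0.45]), array([ 0.39,  0.46, -0.9 ,  1.41,  0.36,  1.45, -0.38])]
-83 [array([ 0.25,  0.46,  0.  ,  1.55, -0.  ,  1.13, -2.77]), array([-0.98,  0.71,  1.26,  1.69, -0.7 ,  1.28, -2.6 ]), array([-0.99,  0.56,  1.26,  1.5 , -0.54,  1.47, -2.74])]
```

```bash
cat >> h.py <<'E'
TY=1.8245; TX=np.array([np.cos(TY),np.sin(TY),0]); EDGE=np.array([555.5,282.6,0])-110*TX; UP=np.array([0,0,1.])
def dq(a): return (Rn.from_euler('z',a,degrees=True)*Rn.from_euler('x',180,degrees=True)).as_quat()
def pinrot(px,lean=35,sgn=1):   # px: pail x unit vector
    l=np.radians(lean); z=np.sin(l)*px-np.cos(l)*UP; y=sgn*np.cross(UP,px); return Rn.from_matrix(np.c_[np.cross(y,z),y,z])
def tcp(g,rot): return g+8*rot.apply([0,0,1])   # grasp point -> TCP
E
python3 - <<'E'
from h import *
for sg in(1,-1):
    r=pinrot(TX,35,sg);q=r.as_quat()
    for P in [(-144,30),(-199,112),(-100,170),(-5,205)]:
        j=planner.solve_ik(tcp(EDGE+P[0]*TX+P[1]*UP,r),q);print(sg,P,None if j is None else np.round(j,2))
G=EDGE-64*TX
for a in(14.5,4.4): 
    for P in ([611.8,-207.6,215],[611.8,-220,300],[G[0],G[1],300]): j=planner.solve_ik(P,dq(a));print(a,None if j is None else np.round(j,2))
print(G)
E
```

```text
1 (-144, 30) [ 0.24  0.82 -0.13  1.61 -0.54  1.04 -2.4 ]
1 (-199, 112) [ 0.27  0.74 -0.07  1.51 -0.52  1.24 -2.41]
1 (-100, 170) [ 0.2   0.61 -0.16  1.61 -0.53  1.19 -2.56]
1 (-5, 205) [ 0.13  0.53 -0.25  1.66 -0.53  1.13 -2.71]
-1 (-144, 30) [ 0.61  0.95 -0.73  1.58 -0.01  0.97  0.32]
-1 (-199, 112) [ 0.69  0.88 -0.78  1.48 -0.    1.17  0.32]
-1 (-100, 170) [ 0.62  0.76 -0.83  1.57 -0.08  1.11  0.21]
-1 (-5, 205) [ 0.49  0.66 -0.8   1.64 -0.18  1.05  0.14]
14.5 [ 0.48  0.49 -0.32  1.55  0.16  1.14 -1.2 ]
14.5 [ 0.48  0.43 -0.31  1.42  0.13  1.31 -1.15]
14.5 [ 0.4   0.51 -0.99  1.5   0.43  1.36 -1.94]
4.4 [ 0.46  0.48 -0.3   1.55  0.15  1.13 -1.36]
4.4 [ 0.48  0.43 -0.3   1.42  0.13  1.31 -1.33]
4.4 [ 0.38  0.5  -0.96  1.5   0.42  1.36 -2.1 ]
[599.17239732 114.16983135   0.        ]
```

Run:
```python
from h import *
env.movep([611.8,-208,262],dq(4.4)); env.move_l([611.8,-208,216],speed=120)
env.grip(0.0,20); st()
px=np.array([-.077,.997,0])
env.move_l([611.8,-208,216]-13*px+[0,0,1.2],speed=60); st()
env.move_l([612.8,-221,240],speed=60); env.hold(.2); st()
s,t=imaging.capture("side"),imaging.capture("top"); save(s,"s1.png")
cr=lambda p,b:cv2.resize(p["image"][b[2]:b[3],b[0]:b[1],::-1],None,fx=4,fy=4,interpolation=2)
cv2.imwrite("pics/c2.png",np.hstack([cr(s,(270,368,105,235)),cr(t,(330,428,140,270))]))
```

```text
t5.28 [ 611.8 -208.   216. ] [ 0.999  0.038 -0.    -0.   ] w0.15 gf20.0 F [ 0.   0.4 -0.9]
t5.65 [ 613.6 -221.2  218.5] [ 0.999  0.038  0.001 -0.   ] w0.15 gf20.0 F [-0.1  2.8  5.8]
t6.38 [ 612.5 -220.9  239.5] [ 0.999  0.038 -0.    -0.   ] w0.15 gf20.0 F [-1.  -0.3 -4.8]
```

View pics/c2.png

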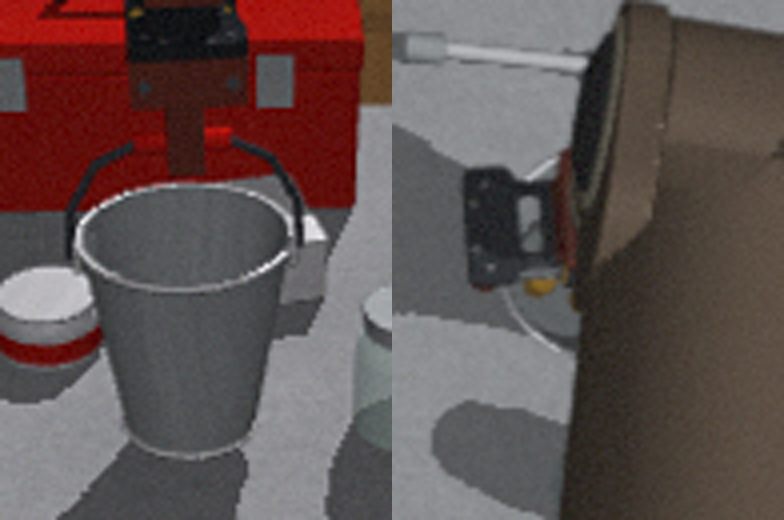

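The pail hangs level from the bail (about 4.8 N). Carrying it to the tray.

Run:
```python
from h import *
G=EDGE-64*TX; q=dq(14.5)
env.move_l([612.5,-221,300],speed=120)
env.move_l([G[0],G[1],300],q,speed=130); env.hold(.3)
env.move_l([G[0],G[1],226],speed=80); env.hold(.2)
F0=st()["wrist_force"][2]
z=226
while z>213:
    z-=1; env.move_l([G[0],G[1],z],speed=40)
    if get_state()["wrist_force"][2]>F0+3: break
st()
p=imaging.capture("side")
save(p,"s2.png")
cv2.imwrite("pics/c3.png",cv2.resize(p["image"][170:400,180:460,::-1],None,fx=2.8,fy=2.6))
```

```text
t11.44 [599.4 114.2 226.5] [ 0.992  0.126  0.    -0.   ] w0.15 gf20.0 F [-0.2  0.1 -4.6]
t13.69 [599.6 114.9 217.9] [ 0.992  0.126  0.001 -0.   ] w0.15 gf20.0 F [-1.3  1.1  3.6]
```

View pics/c3.png

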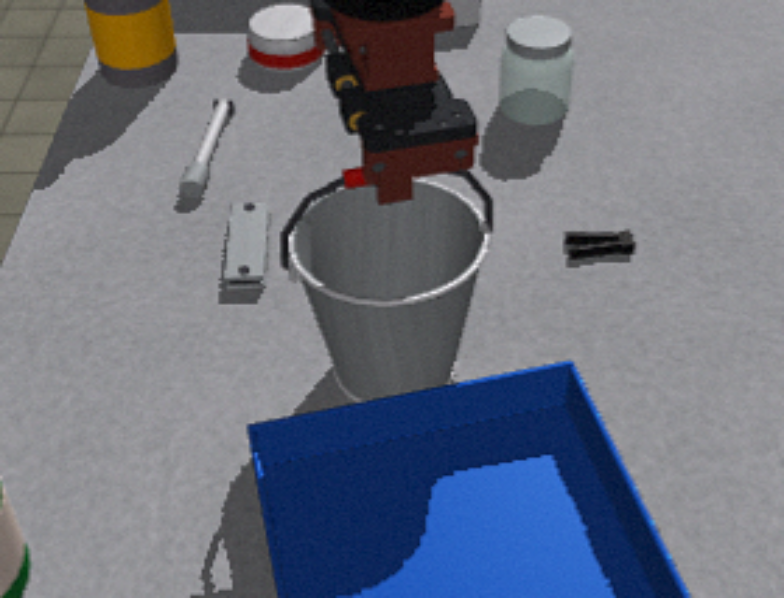

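The pail stands at the middle of the tray's near side, upright and square to it, with the wheel nuts still inside. I'll release it, retreat and measure it.

Run:
```python
from h import *
env.grip(0.6); st()
p=np.array(get_state()["tool_pos"]); env.move_l(p+[0,0,60],speed=150)
r=pinrot(TX,35,1);g=EDGE-144*TX+30*UP
env.movep(tcp(g,r)-150*r.apply([0,0,1])-60*TX+60*UP,r.as_quat())
st()
s,t=imaging.capture("side"),imaging.capture("top"); save(t,"t3.png")
for p,n in((s,"s"),(t,"t")):
    for k in("pail","tip_pin","bail_grip","bail"):
        print(n,k,[(round(x["p"],2),np.round(x["location"][::-1],1),int(x["mask"].sum())) for x in finder.silhouettes(p,k)[:2]])
G=EDGE-64*TX
print("pred mouth",proj(t,G+150*UP),"pin",proj(t,g),proj(s,g))
cv2.imwrite("pics/c4.png",cv2.resize(t["image"][150:290,140:360,::-1],None,fx=3.6,fy=3.6,interpolation=2))
```

```text
t14.51 [599.2 114.1 217. ] [ 0.992  0.126 -0.     0.   ] w0.60 gf0.0 F [-0.8  0.4 -0.7]
t16.00 [654.6 -98.4 205.9] [ 0.755 -0.582 -0.239 -0.184] w0.60 gf0.0 F [0.6 0.6 0.7]
s pail [(0.56, array([317.9, 273.2]), 4900)]
s tip_pin []
s bail_grip [(0.83, array([319.4, 238.5]), 516)]
s bail [(0.75, array([317.9, 237.7]), 325)]
t pail [(0.57, array([252.3, 204.8]), 2133)]
t tip_pin [(0.42, array([284.7, 204.7]), 36)]
t bail_grip [(0.73, array([243.2, 201.7]), 186), (0.59, array([253.3, 205.7]), 2235)]
t bail [(0.51, array([248.1, 201.2]), 96)]
pred mouth [[252.4547743  207.20456502]] pin [[285.61001743 205.57822603]] [[312.52304102 277.51616985]]
```

View pics/c4.png

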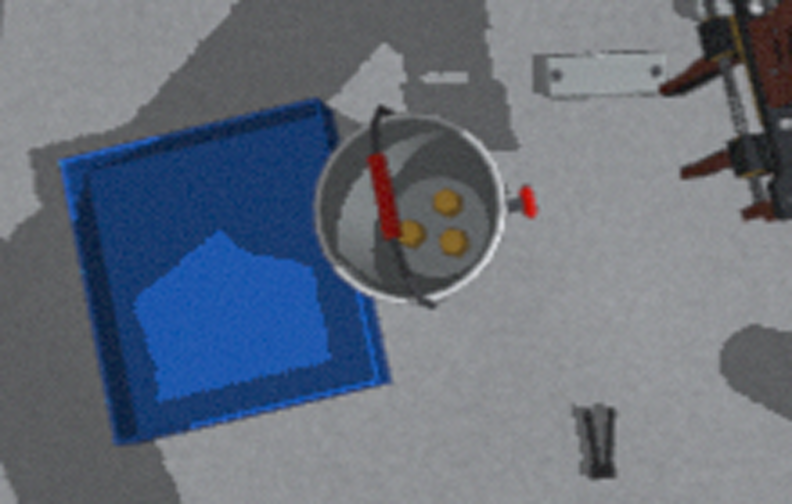

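Top view: the pail stands square at the tray, the pin points away at about (286.9,206.1) and the three nuts are inside. Gripping the pin next.

Run:
```python
from h import *
t=imaging.capture("top"); u=red(t,(280,295,190,220)); print(len(u),u.mean(0))
g=onz(t,u.mean(0),32); g[2]=30
d=g-EDGE; print("pin along tray x %.1f, y %.1f"%(d@TX, d@np.cross(UP,TX)))
r=pinrot(TX,35,1); q=r.as_quat(); zt=r.apply([0,0,1])
env.grip(0.75)
env.movep(tcp(g,r)-90*zt,q); env.move_l(tcp(g,r),speed=100); st()
env.grip(0.0,9); st()
np.save("pin.npy",g)
s=imaging.capture("side"); t=imaging.capture("top")
cr=lambda p,b:cv2.resize(p["image"][b[2]:b[3],b[0]:b[1],::-1],(400,520),interpolation=2)
cv2.imwrite("pics/c5.png",np.hstack([cr(s,(260,380,190,346)),cr(t,(210,330,140,296))]))
```

```text
28 [286.28571429 205.67857143]
pin along tray x -146.0, y 1.0
t18.67 [618.1  38.3  23.9] [ 0.754 -0.584 -0.237 -0.184] w0.75 gf0.0 F [ 0.4  0.3 -0.9]
t19.37 [617.8  38.9  23.5] [ 0.754 -0.584 -0.238 -0.184] w0.31 gf9.0 F [ 0.8 -0.8  0.5]
```

View pics/c5.png

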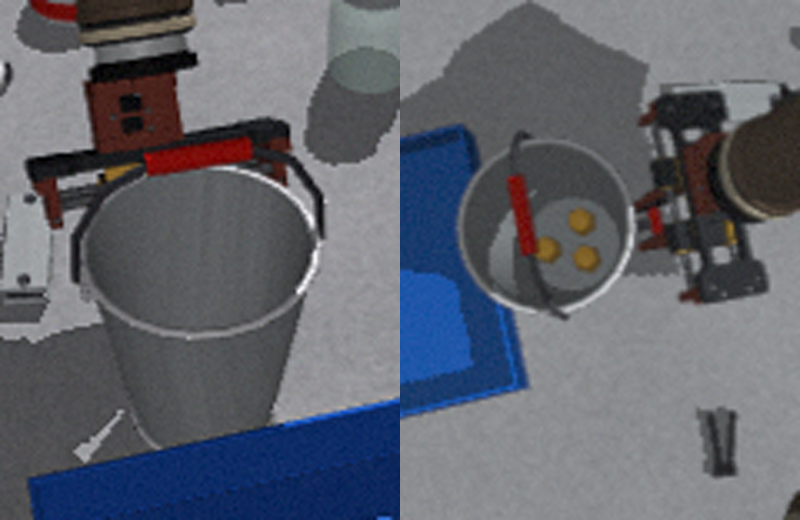

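The pads hold the pin (opening 27 mm, 9 N). I'll tip the pail in an arc about the tray edge.

```bash
cat >> h.py <<'E'
PR=pinrot(TX,35,1)
def arc(a,r,yo=1.0):
    a=np.radians(a); P=EDGE+(r*np.cos(a))*TX+(55+r*np.sin(a))*UP+yo*np.cross(UP,TX)
    return tcp(P,PR)
def look(n,sb=(220,420,150,400),tb=(150,350,110,360)):
    s,t=imaging.capture("side"),imaging.capture("top")
    cr=lambda p,b:cv2.resize(p["image"][b[2]:b[3],b[0]:b[1],::-1],(400,500),interpolation=2)
    cv2.imwrite("pics/"+n,np.hstack([cr(s,sb),cr(t,tb)]))
    return s,t
E
python3 - <<'E'
from h import *
for a in np.arange(180,87,-10):
    env.move_l(arc(a,148+2*(190-a)/100),speed=75); s=get_state()
    print(a,np.round(s["wrist_force"],1),round(s["gripper_width"],2),round(s["grip_force"],1))
    if np.linalg.norm(s["wrist_force"])>25: break
env.hold(.5); st(); look("c6.png")
E
```

```text
180 [ 1.  -2.2 -0.8] 0.31 9.0
170 [ 0.8 -2.3  1.2] 0.3 9.0
160 [ 0.8 -1.3 -0.7] 0.31 9.0
150 [-0.1 -2.3 -1.2] 0.31 9.0
140 [ 0.3 -2.2 -0.4] 0.31 9.0
130 [ 0.7 -1.  -0.6] 0.31 9.0
120 [ 0.7 -1.8 -0.6] 0.31 9.0
110 [ 0.3 -1.5  1.8] 0.31 9.0
100 [-0.1 -0.6 -1.2] 0.31 9.0
90 [-0.1 -0.6  0.8] 0.3 9.0
t24.93 [581.  180.2 198.4] [ 0.754 -0.584 -0.238 -0.184] w0.30 gf9.0 F [-1.2  0.9  0.5]
```

View pics/c6.png

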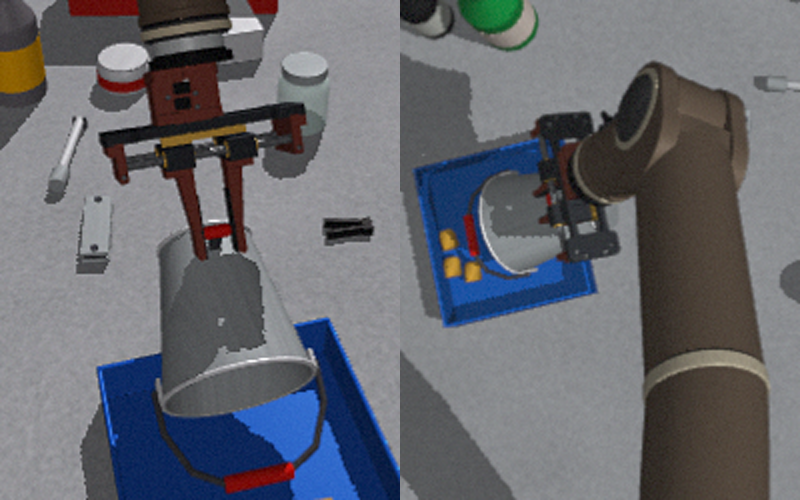

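All three nuts are in the tray, at about (447,240), (453,267) and (471,271) in the right-hand crop, and the pail is tipped over the edge. Lowering back along the arc.

Run:
```python
from h import *
for a in np.arange(100,181,10):
    env.move_l(arc(a,150-2*(a-90)/100),speed=75); s=get_state()
    print(a,np.round(s["wrist_force"],1),round(s["gripper_width"],2))
    if np.linalg.norm(s["wrist_force"])>20: print("STOP");break
else:
    g=np.load("pin.npy")
    for dz,dx in((18,-1),(9,-1),(4,0),(1.5,0)):
        env.move_l(tcp(g+dz*UP+dx*TX,PR),speed=40); st()
env.hold(.3); st(); look("c7.png")
```

```text
100 [ 0.3  1.7 -3. ] 0.31
110 [-0.1  0.7 -0.3] 0.3
120 [-0.4 -1.1  1.1] 0.3
130 [ 0.6 -1.4  0.3] 0.31
140 [ 0.9 -1.3 -0. ] 0.31
150 [ 1.2 -2.3  0. ] 0.31
160 [ 0.5 -2.9  5.4] 0.31
170 [ 0.2 -1.7  1.6] 0.3
180 [-0.1  1.5 -0.2] 0.31
t29.82 [617.7  38.3  41.3] [ 0.754 -0.584 -0.238 -0.184] w0.31 gf9.0 F [0.4 0.4 0.1]
t30.20 [617.7  37.8  32.1] [ 0.754 -0.584 -0.238 -0.184] w0.30 gf9.0 F [ 0.2 -1.3 -0.1]
t30.48 [617.4  39.2  27.2] [ 0.754 -0.584 -0.238 -0.184] w0.30 gf9.0 F [ 0.3 -0.2 -0.1]
t30.73 [617.5  39.   24.8] [ 0.754 -0.584 -0.238 -0.184] w0.31 gf9.0 F [ 1.2 -1.5 -0.6]
t31.02 [617.6  39.1  25. ] [ 0.754 -0.584 -0.238 -0.184] w0.30 gf9.0 F [ 0.9 -0.4  0.1]
```

View pics/c7.png

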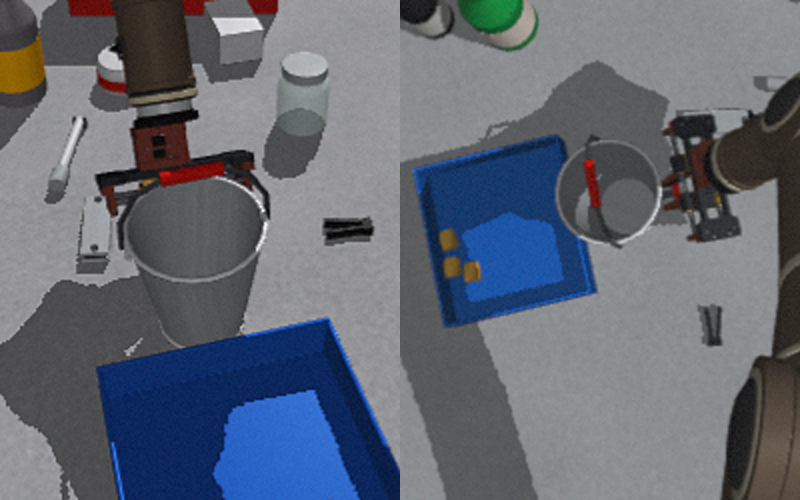

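The empty pail is upright beside the tray and the nuts are in it. I'll release, back away and check before handing in.

Run:
```python
from h import *
g=np.load("pin.npy")
env.move_l(tcp(g+.3*UP,PR),speed=20); st()
env.grip(0.75); st()
p=np.array(get_state()["tool_pos"]); env.move_l(p-110*PR.apply([0,0,1]),speed=120)
env.move_l(np.array(get_state()["tool_pos"])+[0,-60,120],speed=200); env.hold(.5); st(); look("c8.png")
```

```text
t31.38 [617.6  38.8  23.7] [ 0.754 -0.584 -0.238 -0.184] w0.31 gf9.0 F [ 0.6 -0.7  0.2]
t32.14 [617.6  39.   23.8] [ 0.754 -0.584 -0.238 -0.184] w0.75 gf0.0 F [-0.3 -0.4 -0. ]
t34.52 [632.9 -81.4 233.1] [ 0.754 -0.584 -0.238 -0.184] w0.75 gf0.0 F [-0.4  0.3  0. ]
```

View pics/c8.png

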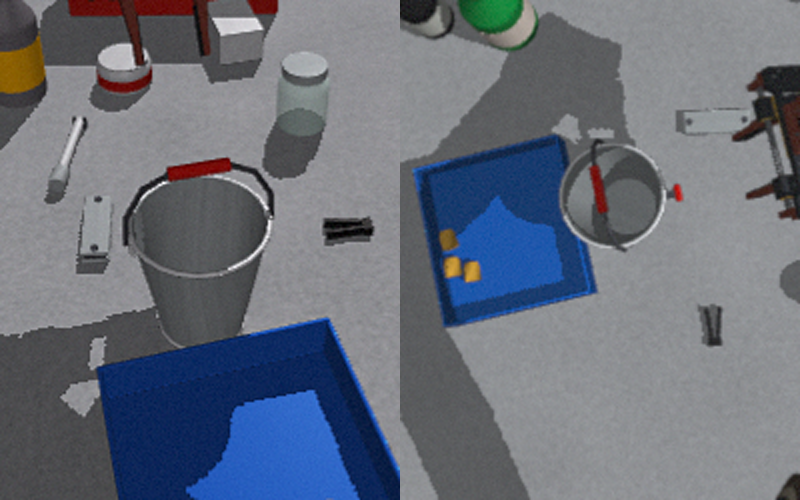

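The pail is upright and empty, the three nuts are in the tray, and the other things on the bench look undisturbed.

```bash
python3 -c "
from bench import env
print(env.finish_job())"
```

```text
the job is handed in; nothing more can be done
None
```

Job handed in at about 35 s: all three nuts are in the tray, the empty pail stands upright beside it and is let go, and the other things look undisturbed; no verdict was returned.

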